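# Read the pressure of the test cell with the pencil gauge

### The arm

A 6-joint arm with a two-finger parallel gripper is mounted at the origin on the work surface. World frame = base frame: x ahead of the robot, y to its left, z up, the work surface at z = 0. Lengths are in mm, angles in rad, forces in N, time in s.
With the tool pointing down it reaches from about 300 to 775 mm from the base axis. Payload 14.6 kg.
Tool frame: the origin (TCP) lies between the finger pads, 19 mm behind the fingertips; this is the grasp point; z points along the fingers, y is the line along which they close (so a half turn about z gives the same grasp; the last joint's range is limited). The gripper opens to 94 mm and grips with 3 to 60 N. Pads are 16 mm wide; open, the fingers measure 119 mm over their backs; the gripper's body (75 mm by 177 mm) begins 78 mm behind the grasp point.
Start: joints at [-0.067, 0.3, 1.521, -0, 1.321, -0.067], TCP at [549.99, -0.002, 224.246] pointing down, gripper open.
Joint ranges: [-3.03, 3.03], [-0.79, 2.21], [0.23, 2.52], [-1.04, 4.18], [0, 3.07], [-2.55, 2.55]. Speed limits (rad/s): [2.22, 2.22, 2.57, 3.14, 3.14, 3.14].

### API

Orientations are given as [roll, pitch, yaw] about the fixed x, y, z axes, in that order (R = Rz(yaw) Ry(pitch) Rx(roll)).
In Python, from cell import manip gives the robot as it stands. The module is installed in compiled form; this text tells all that it offers.
- The arm moves only by the shell command python3 -m creep 'ROWS' [FORCE]. ROWS is JSON, a list of rows, each a list of 3 entries, a list of its own where there are three numbers: the opening, from -1 (shut) to 1 (fully open), then the shift along the tool's x, y, z in cm, then the turn about the tool's z in units of 5 degrees (1.0 is 5 degrees). In form: [[grip, [tx, ty, tz], roll], ...]. A call has 1 to 12 rows; each row is the pose to reach, as a shift and turn from the pose commanded when the call began, along the tool's axes at that moment; what a row does not reach only later rows make up. A row lasts 1/10 s, in which the tool goes at most 50 mm and 8.59 degrees, less where a joint would pass 70% of its speed; a pose out of reach is approached as far as the arm can. A call with a gripper value outside its range is refused whole. The fingers move at their own pace and stop on an object; FORCE is the grip in N (left out, the last holds). Time passes only in rows, so rows that repeat a pose let the fingers close. It gives the time, the measured TCP pose, the force, the opening and the grip force at its end, in the units of the state.
- manip.read_state(): the state, without advancing time (a new reading comes with each control period).
- manip.camera(name): name is "scene" or "side" or "wrist"; returns the picture (480x640x3 uint8, red, green, blue); there is no depth.
- manip.camera_params(name): a dict with "fovy" (degrees; the focal length in pixels is half the picture's height over the tangent of half this angle, whatever the lens; pixels are square), "cx", "cy" (the principal point, pixels), "origin" and "attitude" of the camera in the world. Camera axes: x right, y down, z forward; pixel columns grow to the right and rows downward; lengths in mm; the calibration is good to about 2 mm. A picture is of the moment at which its call begins: read the wrist's pose just before it. camera_params takes no time and is no camera call; for the wrist camera it gives the pose at the moment of the call.
- manip.sign_off(): hands the job in; it is judged then, once.
The state is a dict: "clock": time; "joints": joint angles; "qd": joint speeds; "effort": joint torques, N m; "eef_pos": TCP position; "eef_rot": TCP orientation; "wrist_force": force on the tool from outside, world axes, zero at the start; "moment": the same for the moment, N m; "finger_gap": finger opening in mm; "finger_force": force on a finger pad.
Only numpy, scipy, OpenCV 4.12 (cv2) and the standard library are available. Lean on these libraries where they do the work, as an engineer would, in place of code of your own. Each camera call takes 0.05 s, during which the arm holds its last target. There are 200 camera calls.

### The job

Take the pencil gauge out of its blue holder, push its open mouth squarely down onto the valve on top of the steel pressure cell with a steady push of about 20 newtons (never more than 24), and keep pushing until the white rod has stopped coming out. Then stand the gauge back in its holder with the rod still out so that the reading can be taken, and do not move anything else on the bench.

Things in the scene. Friction and masses are not known exactly. Their poses are not given: they have to be found in the camera images.
- gauge: Pencil pressure gauge standing upright, mouth down: aluminium barrel 22 mm in diameter with black rings, brass nose 25 mm in diameter over its lowest 30 mm, red band at the top; 115 mm long, about 120 g. Origin: centre of the open mouth (lower end), z along the gauge to its top. The mouth is a bore 15 mm in diameter, 18 mm deep, with a rubber plunger at its bottom.
- gauge_grip (a point): Point on the gauge's axis 95 mm above its mouth: the place to grip the barrel from above, with the TCP here, so that the rod (up to 24 mm above the barrel's top) stays clear of the gripper.
- rod (a joint): How far the white rod (6 mm in diameter, black ticks, yellow tip) is out of the gauge's top, m: 0 = in (3 mm of tip show), up to 0.024. It rises 14 mm for each mm the plunger is pushed up, creeping out over about 3 s, and stays by friction when the gauge is taken off. The unknown pressure brings it out 8 to 21 mm. It must not be pushed back in.
- holder: Blue plastic block, 90 x 90 mm, 45 mm tall, fixed. Origin: centre of its underside. In its middle a round hole 32 mm in diameter, 35 mm deep (floor 10 mm above the origin), in which the gauge stands.
- cell: Steel pressure cell, fixed: square foot 120 mm, round body, lid 100 mm in diameter whose top is 75 mm above the origin. Origin: centre of its underside. The valve stands upright in the lid's centre, on the cell's axis.
- lid (a point): Centre of the lid's top. The valve stands here, screwed in to an unmeasured height: its orange seal ring (30 mm in diameter) has its top 22 to 53 mm above this point. The brass stem (12 mm in diameter, tapered tip) ends 10 mm above the seal, the steel core pin (5 mm in diameter) 8 mm above the stem. The gauge's mouth goes over pin and stem and lands on the seal.
- cell_foot (a point): Centre of the cell's foot, under the valve. How the valve behaves: pin and plunger meet as the mouth lands on the seal. The pin then pushes back with 6 to 8 N (the hidden pressure), and the seal sinks 1 mm for each 5 N, up to 4 mm, then it is solid. Below about 16 N in all it leaks and the reading is not complete.
- dust_cap: Blue dust cap of the valve, 22 mm in diameter, 16 mm tall, lying loose beside the cell; to be left alone. Origin: centre of its underside.
- vial: Small glass sample vial, 26 mm in diameter, 50 mm tall; to be left alone. Origin: centre of its underside.
- wash_bottle: White wash bottle with a red cap, 66 mm in diameter, 150 mm tall; to be left alone. Origin: centre of its underside.
- jar: Clear jar with a white lid, 76 mm in diameter, 70 mm tall; to be left alone. Origin: centre of its underside.
- tip_box: Yellow box, 120 x 80 x 55 mm; to be left alone. Origin: centre of its underside.
Mind the look-alikes: they are no part of the job. What is meant by the cell is not brown, and is the smaller of those in its own colour. There is more than one size of the holder; the one meant has the size given above.

How it is judged (in metres and radians):
On the way, in this order (a step that is already met when the one before it is completed fails the run):
1. the gauge is lifted out of its holder with its rod still in (height (world z) of gauge above 0.05 m and value of joint rod below 0.003 m), for 0.1 s.
2. the gauge is pressed squarely on the valve with 16 N or more, its rod out 6 mm or more and at rest, for 0.5 s (contact force between gauge and cell above 16 N and value of joint rod above 0.006 m and velocity of joint rod below 0.0015 m/s and horizontal distance between gauge and cell below 0.004 m and angle between gauge's own z axis and vertical below 0.1 rad), for 0.5 s.
At the end, for the whole second after the job is handed in: The gauge stands released and at rest in its holder, down on the hole's floor (within 4 mm), within 8 mm of the hole's axis and upright within 0.2 rad, with its rod still out at least 6 mm (horizontal distance between gauge and holder below 0.008 m and z of gauge in the frame of holder below 0.014 m and angle between gauge's own z axis and vertical below 0.2 rad and linear speed of gauge below 0.01 m/s and value of joint rod above 0.006 m); the robot touches nothing.
It fails at once if the gauge is pressed on the cell or its valve with more than 24 N (contact force between gauge and cell above 24 N).
It fails at once if the robot itself pushes on the cell or its valve (contact force between any of the fingers, the arm and cell above 3 N).
It fails at once if another thing on the bench is moved by more than 20 mm (distance of any of dust_cap, vial, wash_bottle, jar, tip_box from where it was at the start of the episode above 0.02 m).
It also fails if it takes over 67 s, if anything falls off the work surface, if the arm or the gripper's body presses on something with over 40 N, if the wrist force passes 120 N, or if a joint passes its speed limit or range.

## Working session

There is one attempt and no reset: what is moved stays moved. The work goes in short steps, Python scripts to look and compute and a shell command to move; the robot and the scene stay as the last step left them, time stands still between calls to the robot, and variables do not carry over. Pictures are saved under pics/ and viewed, at most 10 in all, crops included, and the job is handed in when it is done.

```bash
mkdir -p pics; python3 - <<'E'
from cell import manip
import cv2
for n in ("scene","side"):
    p=manip.camera_params(n);print(n,p)
    cv2.imwrite(f"pics/{n}0.png",manip.camera(n)[:,:,::-1])
print(manip.camera_params("wrist"));print(manip.read_state())
E
```

```text
scene {'fovy': 42.33788696477548, 'cx': 315.03253321818175, 'cy': 240.94979479845, 'origin': array([1076.48235572, 1021.19746061,  972.43719261]), 'attitude': array([-2.21577593e+00, -2.61352033e-03,  2.65609194e+00])}
side {'fovy': 43.55402446653156, 'cx': 327.66393912288476, 'cy': 246.3353054482104, 'origin': array([233.82249949, 988.99359742, 904.62981144]), 'attitude': array([-2.21129845,  0.00793218, -2.85302996])}
{'fovy': 66.63802712021918, 'cx': 316.332449888249, 'cy': 238.60249123109466, 'origin': array([550.55297507,  70.5675276 , 384.76626761]), 'attitude': array([2.89506912e+00, 7.89879698e-04, 6.12050939e-04])}
{'clock': 0.1, 'joints': array([-6.66015059e-02,  3.00372874e-01,  1.52151375e+00, -2.59994410e-05,
        1.32073658e+00, -6.65542600e-02]), 'qd': array([ 0.00060434, -0.00037186, -0.00103764,  0.00056863,  0.00124001,
        0.0009786 ]), 'effort': array([ 1.84928511e-03, -5.32644153e+01, -3.53284299e+01,  7.10431044e-02,
        2.34944851e-02, -7.30603051e-05]), 'eef_pos': array([5.49775769e+02, 4.83654435e-03, 2.23768693e+02]), 'eef_rot': array([-3.14056271e+00, -4.34083430e-05,  1.57075551e+00]), 'wrist_force': array([0.37026945, 0.21014197, 1.13487469]), 'moment': array([-0.02542476,  0.00629442, -0.01500231]), 'finger_force': 0.0, 'finger_gap': 93.94218118405757}
```

View pics/scene0.png

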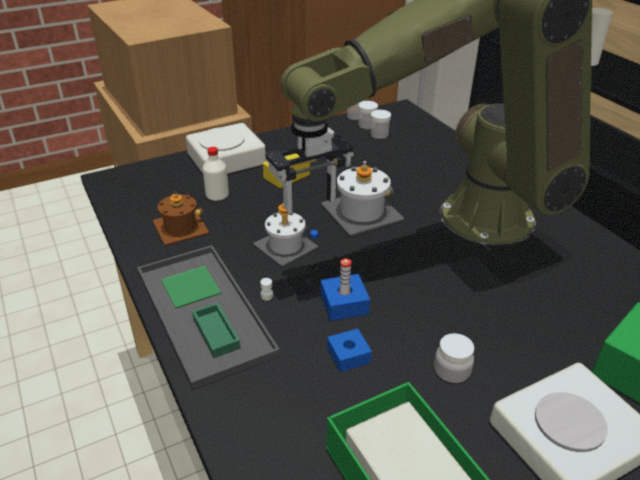

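View pics/side0.png

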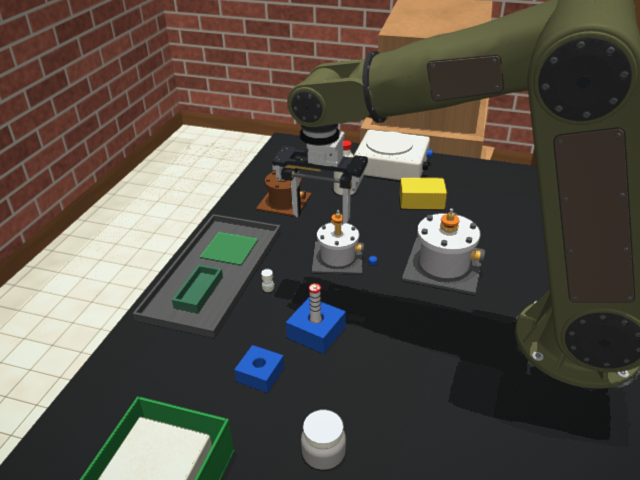

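The steel cell meant is the smaller one, at scene (285,235) / side (337,245). The gauge is at scene (345,277) / side (315,302), in the bigger blue block.

```bash
cat > h.py <<'E'
from cell import manip
import cv2, numpy as np
from scipy.spatial.transform import Rotation as R
def cam(n):
    p=manip.camera_params(n); f=240/np.tan(np.radians(p["fovy"]/2))
    return p["origin"],R.from_euler("xyz",p["attitude"]).as_matrix(),f,p["cx"],p["cy"]
def rays(c,uv):
    o,M,f,cx,cy=c; uv=np.atleast_2d(np.asarray(uv,float))
    d=np.c_[(uv[:,0]-cx)/f,(uv[:,1]-cy)/f,np.ones(len(uv))]@M.T
    return o,d/np.linalg.norm(d,axis=1)[:,None]
def onplane(c,uv,z):
    o,d=rays(c,uv); return o+d*((z-o[2])/d[:,2])[:,None]
def tri(c1,u1,c2,u2):
    o1,d1=rays(c1,u1);o2,d2=rays(c2,u2);d1=d1[0];d2=d2[0]
    s=np.linalg.lstsq(np.c_[d1,-d2],o2-o1,rcond=None)[0]
    a=o1+s[0]*d1;b=o2+s[1]*d2;return (a+b)/2,np.linalg.norm(a-b)
def proj(c,P):
    o,M,f,cx,cy=c;q=(np.atleast_2d(P)-o)@M;return np.c_[f*q[:,0]/q[:,2]+cx,f*q[:,1]/q[:,2]+cy]
def blobs(rgb,lo,hi,amin=15):
    h=cv2.cvtColor(rgb,cv2.COLOR_RGB2HSV);m=cv2.inRange(h,np.array(lo),np.array(hi))
    n,l,s,c=cv2.connectedComponentsWithStats(m)
    return [(c[i].round(1),s[i].tolist(),l==i) for i in range(1,n) if s[i,4]>=amin]
E
python3 - <<'E'
from h import *
for n in ("scene","side"):
    im=cv2.imread(f"pics/{n}0.png")[:,:,::-1].copy();c=cam(n)
    print(n)
    for nm,lo,hi in (("red",(0,150,90),(6,255,255)),("red2",(174,150,90),(180,255,255)),("orange",(8,180,120),(18,255,255)),("blueTop",(105,150,60),(125,255,255))):
        for q in blobs(im,lo,hi):
            if q[0][1]>120: print(nm,q[0],q[1],onplane(c,q[0],45)[0].round())
cv2.imwrite("pics/wrist0.png",manip.camera("wrist")[:,:,::-1])
c=[cam(n) for n in("scene","side")]
for a,b in (((346,262),(315,287)),((284,209),(337,218)),((285,228),(338,234))):print(tri(c[0],a,c[1],b))
E
```

```text
scene
red [212.2 150.5] [208, 147, 9, 8, 64] [ 564. -626.   45.]
red [346.1 262.5] [340, 258, 12, 9, 45] [473.  42.  45.]
orange [363.7 171.6] [357, 167, 14, 9, 85] [ 215. -300.   45.]
orange [175.3 198.3] [169, 195, 13, 7, 61] [ 747. -417.   45.]
orange [281.4 208.5] [279, 205, 7, 7, 32] [ 511. -237.   45.]
blueTop [313.5 233.6] [310, 229, 8, 10, 64] [488. -97.  45.]
blueTop [344.5 298. ] [320, 273, 50, 48, 1618] [539. 148.  45.]
blueTop [348.9 349.5] [327, 329, 45, 43, 1350] [609. 286.  45.]
side
red [346.4 144.5] [343, 140, 9, 10, 75] [ 663. -637.   45.]
red [315.6 288.6] [309, 283, 12, 10, 38] [550.  41.  45.]
orange [336.5 218.2] [332, 214, 10, 8, 55] [ 581. -236.   45.]
orange [449.6 220.7] [442, 215, 17, 11, 130] [ 302. -304.   45.]
blueTop [429.1 153.4] [427, 150, 5, 8, 37] [ 408. -648.   45.]
blueTop [372.4 260. ] [368, 256, 10, 9, 72] [454. -92.  45.]
blueTop [315.6 326.1] [286, 297, 60, 57, 2005] [515. 152.  45.]
blueTop [259.1 368.2] [234, 345, 50, 48, 1602] [583. 289.  45.]
(array([523.70748228, 123.00735332, 123.44581949]), np.float64(0.05443733584186656))
(array([ 550.88662538, -133.94000331,  117.58021702]), np.float64(0.0019106836697852757))
(array([ 550.03489368, -136.00616572,   64.32984571]), np.float64(10.014354682196664))
```

View pics/wrist0.png

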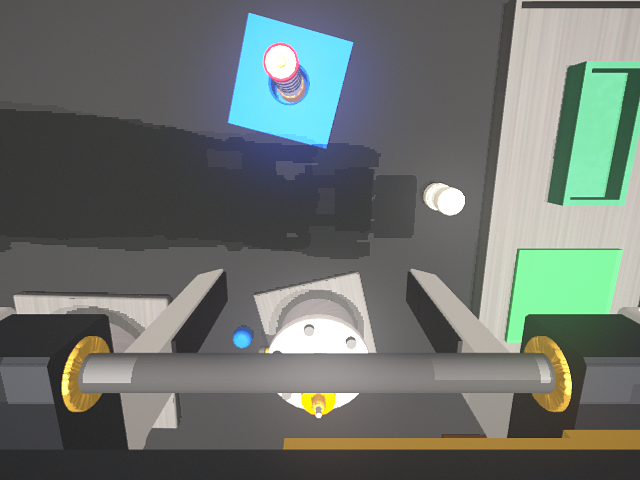

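The wrist view (right = +x, up = +y) shows the gauge top at (281,63), its blue block, the small cell's lid near (318,370) and the seal at (318,405). The tool's x axis is world +y, its y axis is world +x and its z axis points down. I'll look from directly above the cell first.

```bash
python3 -m creep '[[1,[-5,0,0],0],[1,[-9,0,0],0],[1,[-12,0,0],0],[1,[-13.4,0,0],0],[1,[-13.4,0,0],0],[1,[-13.4,0,0],0],[1,[-13.4,0,0],0],[1,[-13.4,0,0],0]]'
python3 - <<'E'
from h import *
print(manip.read_state()["eef_pos"],manip.camera_params("wrist"))
cv2.imwrite("pics/wcell.png",manip.camera("wrist")[:,:,::-1])
E
python3 -m creep '[[1,[5,0,0],0],[1,[10,0,0],0],[1,[15,0,0],0],[1,[20,-1.5,0],0],[1,[24,-2.7,0],0],[1,[25.7,-2.7,0],0],[1,[25.7,-2.7,0],0],[1,[25.7,-2.7,0],0],[1,[25.7,-2.7,0],0],[1,[25.7,-2.7,0],0]]'
python3 - <<'E'
from h import *
print(manip.read_state()["eef_pos"],manip.camera_params("wrist"))
cv2.imwrite("pics/wgauge.png",manip.camera("wrist")[:,:,::-1])
a=cv2.imread("pics/wcell.png")[:,120:520];b=cv2.imread("pics/wgauge.png")[:,120:520]
cv2.imwrite("pics/both.png",np.hstack([a,b]))
E
```

```text
clock: 0.95
eef_pos: [550.1, -132.9, 224.3]
eef_rot: [3.142, -0.0, 1.572]
wrist_force: [0.0, 0.6, -0.1]
finger_gap: 94.1
finger_force: 0.0
[ 550.11590749 -132.88172608  224.33034722] {'fovy': 66.63802712021918, 'cx': 316.332449888249, 'cy': 238.60249123109466, 'origin': array([550.61429705, -62.32309452, 385.34181421]), 'attitude': array([ 2.89506189e+00, -3.18232469e-04,  2.03021447e-03])}
clock: 2.0
eef_pos: [523.2, 122.1, 224.2]
eef_rot: [-3.142, 0.0, 1.569]
wrist_force: [0.5, 0.0, 0.4]
finger_gap: 94.2
finger_force: 0.0
[523.17564738 122.08405614 224.22057542] {'fovy': 66.63802712021918, 'cx': 316.332449888249, 'cy': 238.60249123109466, 'origin': array([523.87647466, 192.66086364, 385.20961102]), 'attitude': array([ 2.89493058e+00, -1.50085223e-04, -7.01390299e-04])}
```

View pics/both.png

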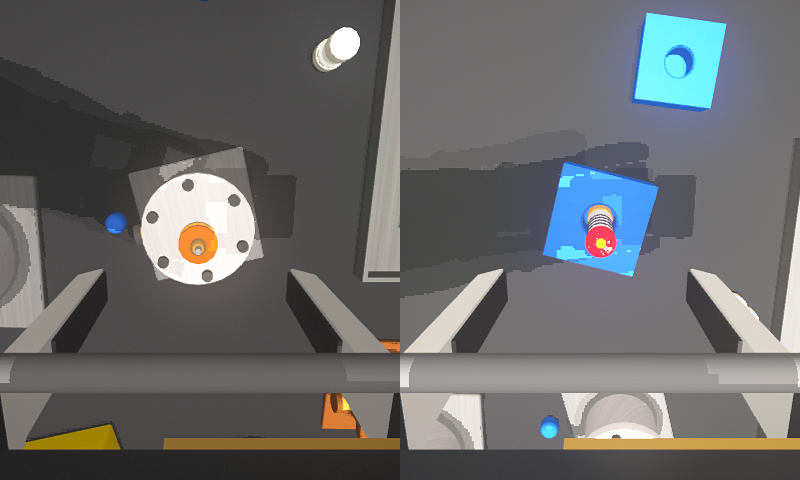

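Left half: lid disc centred near (318,228) in full-image pixels, with the seal at (318,243). Right half: the red gauge top with its yellow tip at (320,241), on the holder square. Now the exact fits.

```bash
python3 - <<'E'
from h import *
from scipy.optimize import least_squares
A=lambda o,att:(np.array(o),R.from_euler("xyz",att).as_matrix(),240/np.tan(np.radians(66.63802712/2)),316.33245,238.60249)
cc=A([550.614,-62.323,385.342],[2.89506,-.00032,.00203]); cg=A([523.876,192.661,385.21],[2.89493,-.00015,-.0007])
def circ(P):
    P=P[:,:2].astype(np.float64)
    f=lambda q:np.hypot(P[:,0]-q[0],P[:,1]-q[1])-q[2]
    r=least_squares(f,[*P.mean(0),20],loss="soft_l1",f_scale=.5);return r.x.round(2),np.median(abs(f(r.x))).round(2)
def hull(m):
    k=max(cv2.findContours(m.astype(np.uint8),cv2.RETR_EXTERNAL,cv2.CHAIN_APPROX_NONE)[0],key=cv2.contourArea)
    return cv2.convexHull(k)[:,0]
im=cv2.imread("pics/wcell.png")[:,:,::-1].copy()
for q in blobs(im,(0,0,185),(180,60,255),2000):
    if 250<q[0][0]<380 and q[0][1]<300: print("lid",q[1],circ(onplane(cc,hull(q[2]),75)))
for q in blobs(im,(5,170,120),(20,255,255),100):
    if q[0][1]<300:
        for z in(100,110,120):print("seal",z,q[1],circ(onplane(cc,hull(q[2]),z)))
im=cv2.imread("pics/wgauge.png")[:,:,::-1].copy()
h=cv2.cvtColor(im,cv2.COLOR_RGB2HSV)
m=cv2.inRange(h,(0,150,80),(8,255,255))|cv2.inRange(h,(170,150,80),(180,255,255))
m[:,:280]=0;m[:,360:]=0;m[300:]=0
H=hull(m);print("red",cv2.boundingRect(H),circ(onplane(cg,H,125)),"lower edge half",circ(onplane(cg,H[H[:,1]>=241],125)))
for q in blobs(im,(10,0,0),(35,255,255),5): 
    if 290<q[0][0]<345 and 225<q[0][1]<255:print("yellow",q[0],q[1],onplane(cg,q[0],128))
for q in blobs(im,(100,100,60),(125,255,255),1000):
    P=onplane(cg,hull(q[2]),45)[:,:2].astype(np.float32);print("holder",cv2.minAreaRect(P))
c={}
for n in("scene","side"):
    im=manip.camera(n);cv2.imwrite(f"pics/{n}1.png",im[:,:,::-1]);c[n]=cam(n)
    for q in blobs(im,(8,170,110),(20,255,255)):
        if 270<q[0][0]<350 and 190<q[0][1]<235:print(n,q[0],q[1])
im=[cv2.resize(cv2.imread(f"pics/{n}1.png")[y:y+60,x:x+60],(400,400),interpolation=0) for n,x,y in(("scene",255,190),("side",307,200))]
cv2.imwrite("pics/valve.png",np.hstack(im))
E
```

```text
lid [261, 173, 114, 112, 7901] (array([ 551.91, -133.16,   49.61]), np.float64(0.13))
seal 100 [299, 225, 38, 39, 966] (array([ 551.8 , -138.65,   16.08]), np.float64(0.15))
seal 110 [299, 225, 38, 39, 966] (array([ 551.76, -135.97,   15.52]), np.float64(0.15))
seal 120 [299, 225, 38, 39, 966] (array([ 551.72, -133.3 ,   14.95]), np.float64(0.14))
seal 100 [0, 270, 22, 41, 533] (array([ 283.68, -180.8 ,   20.57]), np.float64(0.15))
seal 110 [0, 270, 22, 41, 533] (array([ 293.06, -176.64,   19.83]), np.float64(0.15))
seal 120 [0, 270, 22, 41, 533] (array([ 302.44, -172.48,   19.09]), np.float64(0.15))
red (306, 226, 30, 31) (array([526.78, 125.02,  11.54]), np.float64(0.22)) lower edge half (array([526.9 , 124.17,  10.98]), np.float64(0.09))
yellow [320.5 242.9] [316, 238, 10, 11, 85] [[526.90362727 124.66677377 128.        ]]
holder ((526.3836059570312, 124.77273559570312), (93.4518051147461, 91.44417572021484), 75.65643310546875)
scene [284.1 208.2] [278, 204, 13, 9, 75]
```

View pics/valve.png

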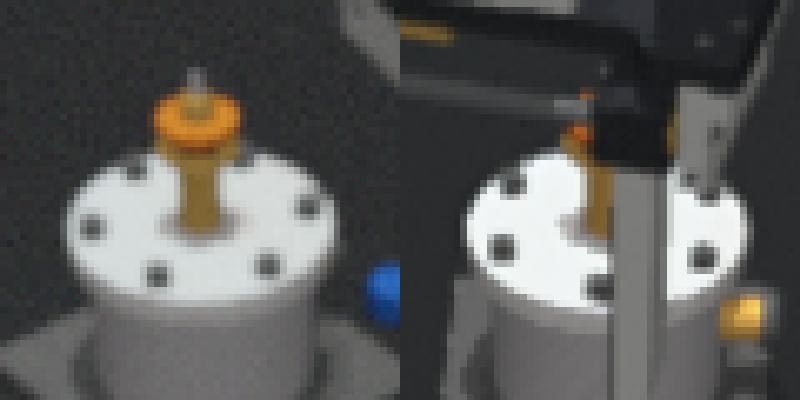

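Every fit agrees with the given sizes: lid radius 49.6 mm, gauge top radius 11 mm, holder about 90 mm, and seal top at z≈119–120 (45 mm above the lid, within range). The enlarged scene crop shows the seal around (285,207); in the side view the gripper partly hides it. The cell axis is (551.8,-133.2) and the gauge axis is (526.85,124.4). Next I descend to the grip.

```bash
python3 -m creep '[[1,[0.1,0.38,3],0],[1,[0.14,0.38,6],0],[1,[0.14,0.38,9],0],[1,[0.14,0.38,11],0],[1,[0.14,0.38,11.9],0],[1,[0.14,0.38,11.9],0],[1,[0.14,0.38,11.9],0],[1,[0.14,0.38,11.9],0],[1,[0.14,0.38,11.9],0],[1,[0.14,0.38,11.9],0]]' 25; python3 -c "
from cell import manip
for i in range(4): print(manip.read_state()['eef_pos'],manip.read_state()['eef_rot'],manip.camera('side').shape)"
```

```text
clock: 3.15
eef_pos: [527.0, 124.4, 105.8]
eef_rot: [3.141, -0.0, 1.571]
wrist_force: [0.1, -0.2, 0.8]
finger_gap: 93.9
finger_force: 0.0
[526.9980659  124.43838582 105.81771099] [ 3.14069848e+00 -1.73542036e-04  1.57075589e+00] (480, 640, 3)
[526.92203017 124.42082265 105.64869801] [ 3.14098394e+00 -1.28098090e-04  1.57077545e+00] (480, 640, 3)
[526.8992937  124.4063147  105.53748392] [ 3.14113223e+00 -8.66609136e-05  1.57076558e+00] (480, 640, 3)
[526.83777524 124.44349443 105.44095483] [ 3.14132448e+00 -6.36988262e-05  1.57084153e+00] (480, 640, 3)
```

```bash
python3 -m creep '[[-1,[0,0,0],0],[-1,[0,0,0],0],[-1,[0,0,0],0],[-1,[0,0,0],0],[-1,[0,0,0],0],[-1,[0,0,0],0],[-1,[0,0,0],0],[-1,[0,0,0],0],[-1,[0,0,0],0],[-1,[0,0,0],0],[-1,[0,0,0],0],[-1,[0,0,0],0]]' 50
```

```text
clock: 4.55
eef_pos: [526.8, 124.4, 105.2]
eef_rot: [-3.142, 0.0, 1.571]
wrist_force: [0.5, 0.1, 0.7]
finger_gap: 21.0
finger_force: 50.0
```

```bash
python3 -m creep '[[-1,[0,0,-1],0],[-1,[0,0,-3],0],[-1,[0,0,-5.5],0],[-1,[0,0,-8.5],0],[-1,[0,0,-11.5],0],[-1,[0,0,-14],0],[-1,[0,0,-15.5],0],[-1,[0,0,-16],0],[-1,[0,0,-16],0],[-1,[0,0,-16],0]]'
python3 -m creep '[[-1,[-2,0,0],0],[-1,[-5,0.5,0],0],[-1,[-9,1,0],0],[-1,[-13,1.5,0],0],[-1,[-17,2,0],0],[-1,[-20.5,2.49,0],0],[-1,[-23,2.49,0],0],[-1,[-24.7,2.49,0],0],[-1,[-25.76,2.49,0],0],[-1,[-25.76,2.49,0],0],[-1,[-25.76,2.49,0],0],[-1,[-25.76,2.49,0],0]]'
python3 - <<'E'
from h import *
ims=[]
for n,x,y in(("scene",235,140),("side",287,130)):
    im=manip.camera(n);cv2.imwrite(f"pics/{n}2.png",im[:,:,::-1])
    ims.append(cv2.resize(im[y:y+110,x:x+100,::-1],(400,440),interpolation=cv2.INTER_CUBIC))
cv2.imwrite("pics/held.png",np.hstack(ims));print(manip.read_state()["eef_pos"],manip.read_state()["wrist_force"])
E
```

```text
clock: 5.55
eef_pos: [526.5, 124.3, 264.4]
eef_rot: [-3.14, 0.0, 1.571]
wrist_force: [0.1, 0.1, -2.4]
finger_gap: 21.5
finger_force: 50.0
clock: 6.75
eef_pos: [551.8, -132.2, 265.3]
eef_rot: [3.142, -0.0, 1.572]
wrist_force: [0.4, -0.2, -1.1]
finger_gap: 21.4
finger_force: 50.0
[ 551.77057078 -132.39946624  265.35022115] [-0.36161349  0.48938256 -2.54325697]
```

View pics/held.png

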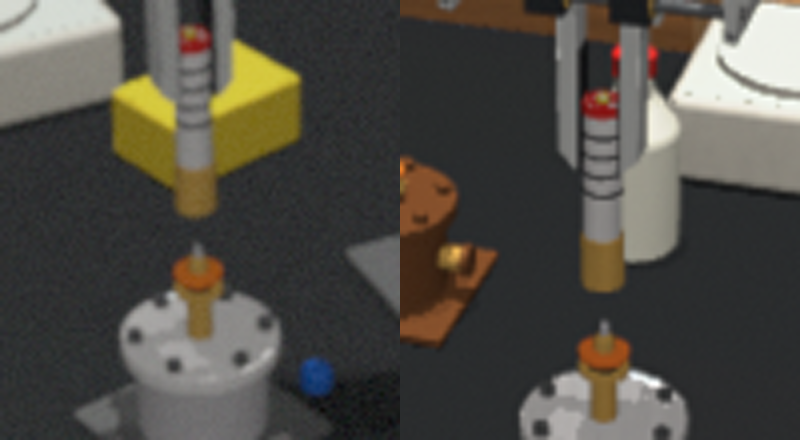

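The scene/side pair shows the gauge held upright above the valve. The nose centre is within about half a pixel of the seal (scene 195 vs 198, side 602 vs 604 in 4x pixels). I'll quantify the offset laterally from both cameras.

```bash
cat > al.py <<'E'
from h import *
def run(zt):
    E=[];D=[];
    for n in("scene","side"):
        o,M,*_=c=cam(n); im=manip.camera(n)
        h=cv2.cvtColor(im,cv2.COLOR_RGB2HSV)
        def lat(P,r,axis):  # expected pixel; centroid of warm-coloured pixels in box
            u,v=proj(c,P)[0].round().astype(int); b=h[v-3:v+4,u-12:u+13]
            w=((b[:,:,0]<24)&(b[:,:,1]>105)).astype(float)
            ys,xs=np.nonzero(w); uc=u-12+np.median([ (xs[ys==k].min()+xs[ys==k].max())/2 for k in set(ys)])
            return uc,(u,v),len(xs)
        a=lat([551.8,-133.2,zt-95+12],0,0); b=lat([551.8,-133.2,118],0,0)
        Pa=onplane(c,[a[0],a[1][1]],zt-83)[0];Pb=onplane(c,[b[0],b[1][1]],118)[0]
        d=(Pb-o)[:2];d/=np.linalg.norm(d);e=np.array([-d[1],d[0]])
        E.append(e);D.append(e@(Pa-Pb)[:2]);print(n,a,b,"lat",D[-1].round(2),"abs",(e@(Pa[:2]-[551.8,-133.2])).round(2),(e@(Pb[:2]-[551.8,-133.2])).round(2))
    print("nose-seal xy",np.linalg.solve(np.array(E),D).round(2))
s=manip.read_state();print(s["eef_pos"]);run(s["eef_pos"][2])
run(s["eef_pos"][2])
E
python3 al.py
```

```text
[ 551.77057078 -132.39946624  265.35022115]
scene (np.float64(283.0), (np.int64(283), np.int64(187)), 80) (np.float64(284.0), (np.int64(284), np.int64(209)), 90) lat 0.65 abs 0.12 -0.53
side (np.float64(337.0), (np.int64(337), np.int64(194)), 77) (np.float64(337.5), (np.int64(337), np.int64(218)), 92) lat 1.26 abs -0.99 -2.25
nose-seal xy [1.08 0.81]
scene (np.float64(283.0), (np.int64(283), np.int64(187)), 77) (np.float64(284.0), (np.int64(284), np.int64(209)), 90) lat 0.65 abs 0.12 -0.53
side (np.float64(337.0), (np.int64(337), np.int64(194)), 77) (np.float64(337.5), (np.int64(337), np.int64(218)), 92) lat 1.26 abs -0.99 -2.25
nose-seal xy [1.08 0.81]
```

```bash
python3 -m creep '[[-1,[0,-0.05,1],0],[-1,[0,-0.05,2],0],[-1,[0,-0.05,2.7],0],[-1,[0,-0.05,2.9],0],[-1,[0,-0.05,2.9],0],[-1,[0,-0.05,2.9],0],[-1,[0,-0.05,2.9],0],[-1,[0,-0.05,2.9],0]]'; python3 al.py
python3 -m creep '[[-1,[0,0,0.2],0],[-1,[0,0,0.4],0],[-1,[0,0,0.6],0],[-1,[0,0,0.8],0],[-1,[0,0,1.0],0],[-1,[0,0,1.0],0],[-1,[0,0,1.0],0],[-1,[0,0,1.0],0],[-1,[0,0,1.0],0]]'
```

```text
clock: 7.85
eef_pos: [551.3, -133.2, 236.5]
eef_rot: [3.141, 0.0, 1.571]
wrist_force: [-0.1, -0.2, -1.7]
finger_gap: 21.5
finger_force: 50.0
[ 551.27760792 -133.23019245  236.5322611 ]
scene (np.float64(284.0), (np.int64(283), np.int64(197)), 75) (np.float64(284.0), (np.int64(284), np.int64(209)), 90) lat -0.96 abs -1.49 -0.53
side (np.float64(337.5), (np.int64(337), np.int64(205)), 70) (np.float64(337.5), (np.int64(337), np.int64(218)), 93) lat 0.07 abs -2.18 -2.25
nose-seal xy [-0.36  1.53]
scene (np.float64(284.0), (np.int64(283), np.int64(197)), 74) (np.float64(284.0), (np.int64(284), np.int64(209)), 90) lat -0.96 abs -1.49 -0.53
side (np.float64(337.5), (np.int64(337), np.int64(205)), 70) (np.float64(337.5), (np.int64(337), np.int64(218)), 93) lat 0.07 abs -2.18 -2.25
nose-seal xy [-0.36  1.53]
clock: 8.95
eef_pos: [551.2, -133.2, 226.3]
eef_rot: [3.141, 0.0, 1.571]
wrist_force: [0.3, -0.2, -1.0]
finger_gap: 21.6
finger_force: 50.0
```

```bash
python3 -m creep '[[-1,[0,0,0.1],0],[-1,[0,0,0.2],0],[-1,[0,0,0.3],0],[-1,[0,0,0.4],0],[-1,[0,0,0.5],0],[-1,[0,0,0.5],0],[-1,[0,0,0.5],0],[-1,[0,0,0.5],0]]'; python3 -m creep '[[-1,[0,0,0.1],0],[-1,[0,0,0.2],0],[-1,[0,0,0.3],0],[-1,[0,0,0.4],0],[-1,[0,0,0.4],0],[-1,[0,0,0.4],0],[-1,[0,0,0.4],0]]'
```

```text
clock: 9.75
eef_pos: [551.2, -133.2, 221.3]
eef_rot: [3.142, 0.0, 1.571]
wrist_force: [-0.2, 0.7, -2.0]
finger_gap: 21.5
finger_force: 50.0
clock: 10.45
eef_pos: [551.3, -133.2, 217.7]
eef_rot: [3.141, 0.0, 1.571]
wrist_force: [-0.4, 0.7, 5.5]
finger_gap: 21.5
finger_force: 50.0
```

Contact: about 7 N, with no side force. I'll go on in small steps, using averaged force readings.

```bash
cat > f.py <<'E'
from cell import manip
import numpy as np
f=[];z=[]
for i in range(4):
    manip.camera("side");s=manip.read_state();f.append(s["wrist_force"]);z.append(s["eef_pos"])
print("F",np.round(f,1)[:,2],"mean",np.mean(f,0).round(2),"pos",np.mean(z,0).round(2))
E
python3 f.py; python3 -m creep '[[-1,[0,0,0.05],0],[-1,[0,0,0.1],0],[-1,[0,0,0.1],0],[-1,[0,0,0.1],0],[-1,[0,0,0.1],0],[-1,[0,0,0.1],0]]'; python3 f.py
```

```text
F [5.2 5.2 5.2 6. ] mean [-0.77  0.14  5.4 ] pos [ 551.33 -133.24  217.64]
clock: 11.25
eef_pos: [551.4, -133.3, 217.1]
eef_rot: [3.14, 0.0, 1.571]
wrist_force: [-2.0, 1.1, 9.5]
finger_gap: 21.1
finger_force: 50.0
F [9.9 8.3 8.7 8.5] mean [-2.44  0.41  8.84] pos [ 551.36 -133.28  217.08]
```

```bash
python3 -m creep '[[-1,[0,-0.05,0.05],0],[-1,[0,-0.05,0.1],0],[-1,[0,-0.05,0.1],0],[-1,[0,-0.05,0.1],0],[-1,[0,-0.05,0.1],0]]'; python3 f.py
```

```text
clock: 11.95
eef_pos: [551.2, -133.3, 216.6]
eef_rot: [3.139, 0.001, 1.571]
wrist_force: [-1.4, 0.9, 12.0]
finger_gap: 21.6
finger_force: 50.0
F [12.1 12.2 12.5 12.1] mean [-1.9   0.81 12.25] pos [ 551.17 -133.3   216.56]
```

```bash
python3 -m creep '[[-1,[0,-0.02,0.05],0],[-1,[0,-0.02,0.1],0],[-1,[0,-0.02,0.15],0],[-1,[0,-0.02,0.15],0],[-1,[0,-0.02,0.15],0],[-1,[0,-0.02,0.15],0]]'; python3 f.py
```

```text
clock: 12.75
eef_pos: [551.2, -133.3, 215.7]
eef_rot: [3.138, 0.001, 1.571]
wrist_force: [-1.6, 1.2, 16.3]
finger_gap: 21.2
finger_force: 50.0
F [16.3 16.3 16.6 17.1] mean [-2.71  1.32 16.57] pos [ 551.16 -133.34  215.68]
```

```bash
python3 -m creep '[[-1,[0,0,0.03],0],[-1,[0,0,0.05],0],[-1,[0,0,0.05],0],[-1,[0,0,0.05],0],[-1,[0,0,0.05],0],[-1,[0,0,0.05],0],[-1,[0,0,0.05],0],[-1,[0,0,0.05],0],[-1,[0,0,0.05],0],[-1,[0,0,0.05],0],[-1,[0,0,0.05],0],[-1,[0,0,0.05],0]]'; python3 f.py
for i in 1 2 3; do python3 -m creep '[[-1,[0,0,0],0],[-1,[0,0,0],0],[-1,[0,0,0],0],[-1,[0,0,0],0],[-1,[0,0,0],0],[-1,[0,0,0],0],[-1,[0,0,0],0],[-1,[0,0,0],0],[-1,[0,0,0],0],[-1,[0,0,0],0],[-1,[0,0,0],0],[-1,[0,0,0],0]]' | grep -E "clock|wrist"; done
python3 - <<'E'
from h import *
ims=[]
for n,x,y in(("scene",245,145),("side",297,155)):
    im=manip.camera(n);cv2.imwrite(f"pics/{n}3.png",im[:,:,::-1])
    ims.append(cv2.resize(im[y:y+80,x:x+80,::-1],(400,400),interpolation=cv2.INTER_CUBIC))
cv2.imwrite("pics/press.png",np.hstack(ims))
E
```

```text
clock: 14.15
eef_pos: [551.2, -133.4, 215.3]
eef_rot: [3.138, 0.001, 1.571]
wrist_force: [-2.7, 1.2, 17.3]
finger_gap: 21.6
finger_force: 50.0
F [17.6 17.5 18.  17.7] mean [-2.58  1.23 17.68] pos [ 551.17 -133.34  215.35]
clock: 15.55
wrist_force: [-3.1, 0.9, 18.3]
clock: 16.75
wrist_force: [-2.3, 0.9, 16.5]
clock: 17.95
wrist_force: [-3.1, 0.5, 16.7]
```

View pics/press.png

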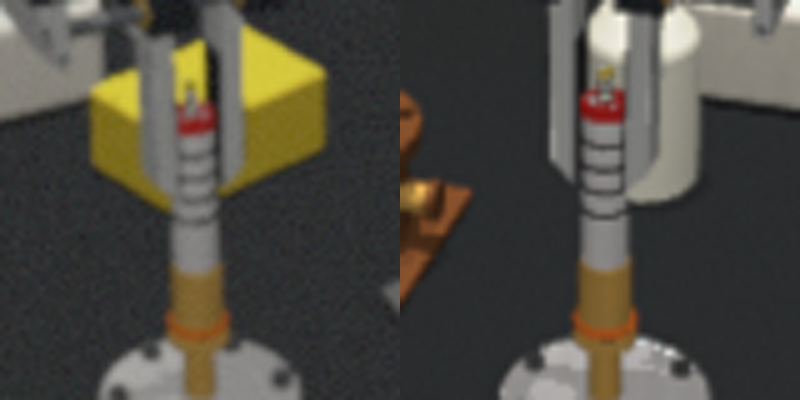

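The gauge is seated on the seal in both views and the rod is out: the yellow tip is well above the red band, at scene crop (190,90) and side crop (605,75). I'll add a slight nudge towards 20 N and hold a little longer.

```bash
python3 -m creep '[[-1,[0,0,0.02],0],[-1,[0,0,0.03],0],[-1,[0,0,0.03],0],[-1,[0,0,0.03],0],[-1,[0,0,0.03],0],[-1,[0,0,0.03],0],[-1,[0,0,0.03],0],[-1,[0,0,0.03],0],[-1,[0,0,0.03],0],[-1,[0,0,0.03],0],[-1,[0,0,0.03],0],[-1,[0,0,0.03],0]]' | grep wrist; python3 f.py
for i in 1 2; do python3 -m creep '[[-1,[0,0,0],0],[-1,[0,0,0],0],[-1,[0,0,0],0],[-1,[0,0,0],0],[-1,[0,0,0],0],[-1,[0,0,0],0],[-1,[0,0,0],0],[-1,[0,0,0],0],[-1,[0,0,0],0],[-1,[0,0,0],0],[-1,[0,0,0],0],[-1,[0,0,0],0]]' | grep -E "clock|wrist"; done; python3 f.py
python3 - <<'E'
from h import *
for n,red in(("scene",(284,170)),("side",(337,176))):
    for k in(3,4):
        im=cv2.imread(f"pics/{n}3.png")[:,:,::-1].copy() if k==3 else manip.camera(n)
        for q in blobs(im,(22,110,100),(34,255,255),2):
            if abs(q[0]-red).max()<15:print(n,k,q[0],q[1])
E
```

```text
wrist_force: [-3.1, 1.7, 18.8]
F [18.1 18.9 18.6 18.1] mean [-2.63  2.12 18.42] pos [ 551.19 -133.35  215.18]
clock: 20.65
wrist_force: [-2.0, 1.2, 18.5]
clock: 21.85
wrist_force: [-2.4, 1.0, 18.2]
F [18.7 18.8 17.9 18.3] mean [-2.67  1.23 18.39] pos [ 551.19 -133.36  215.17]
scene 3 [282.5 158.7] [280, 153, 6, 13, 66]
scene 4 [282.5 158.7] [280, 153, 6, 13, 66]
side 3 [337.3 169.3] [337, 169, 2, 2, 3]
side 4 [337.4 168.8] [337, 168, 2, 3, 5]
```

Steady at about 20 N including the gauge's weight, and the rod has stopped. Now lift off and carry it back.

```bash
python3 -m creep '[[-1,[0,0,-0.3],0],[-1,[0,0,-0.8],0],[-1,[0,0,-1.5],0],[-1,[0,0,-2.5],0],[-1,[0,0,-3.5],0],[-1,[0,0,-4.5],0],[-1,[0,0,-5.5],0],[-1,[0,0,-6],0],[-1,[0,0,-6],0],[-1,[0,0,-6],0]]'
python3 -m creep '[[-1,[2,0,0],0],[-1,[5,-0.5,0],0],[-1,[9,-1,0],0],[-1,[13,-1.5,0],0],[-1,[17,-2,0],0],[-1,[20.5,-2.37,0],0],[-1,[23,-2.37,0],0],[-1,[24.7,-2.37,0],0],[-1,[25.76,-2.37,0],0],[-1,[25.76,-2.37,0],0],[-1,[25.76,-2.37,0],0],[-1,[25.76,-2.37,0],0]]'
python3 -m creep '[[-1,[0,0,2],0],[-1,[0,0,5],0],[-1,[0,0,8],0],[-1,[0,0,10],0],[-1,[0,0,11],0],[-1,[0,0,11.3],0],[-1,[0,0,11.3],0],[-1,[0,0,11.3],0],[-1,[0,0,11.3],0]]'
python3 - <<'E'
from h import *
print(manip.read_state()["eef_pos"]);ims=[]
for n in("scene","side"):
    c=cam(n);im=manip.camera(n);u,v=proj(c,[526.8,124.4,90])[0].astype(int)
    ims.append(cv2.resize(im[v-50:v+50,u-40:u+40,::-1],(400,500),interpolation=cv2.INTER_CUBIC))
cv2.imwrite("pics/back.png",np.hstack(ims))
E
```

```text
clock: 23.15
eef_pos: [550.4, -133.2, 272.7]
eef_rot: [-3.141, -0.0, 1.571]
wrist_force: [-0.1, 0.2, -1.7]
finger_gap: 21.5
finger_force: 50.0
clock: 24.35
eef_pos: [526.9, 123.5, 272.8]
eef_rot: [-3.141, 0.0, 1.57]
wrist_force: [0.1, 0.5, -0.8]
finger_gap: 21.6
finger_force: 50.0
clock: 25.25
eef_pos: [527.2, 124.4, 160.9]
eef_rot: [3.14, -0.0, 1.571]
wrist_force: [0.0, 1.0, -1.3]
finger_gap: 21.5
finger_force: 50.0
[527.1651536  124.4058435  160.86759695]
```

View pics/back.png

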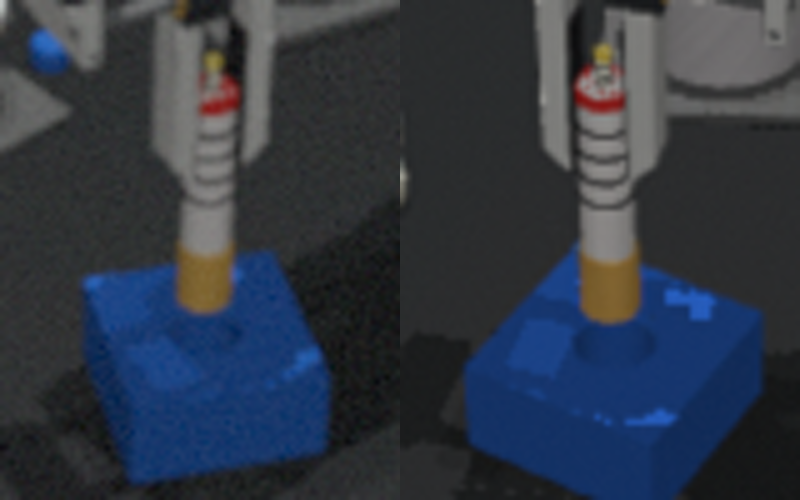

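The rod is still out and the nose sits above the hole in both views (scene crop (205,310), side crop (610,320)). Lowering.

```bash
python3 -m creep '[[-1,[0,0,0.7],0],[-1,[0,0,1.4],0],[-1,[0,0,2.2],0],[-1,[0,0,3],0],[-1,[0,0,3.8],0],[-1,[0,0,4.6],0],[-1,[0,0,5.1],0],[-1,[0,0,5.2],0],[-1,[0,0,5.2],0],[-1,[0,0,5.2],0],[-1,[0,0,5.2],0]]'; python3 f.py;  python3 -m creep '[[-1,[0,0,0.1],0],[-1,[0,0,0.2],0],[-1,[0,0,0.2],0],[-1,[0,0,0.2],0],[-1,[0,0,0.2],0],[-1,[0,0,0.2],0]]'; python3 f.py
```

```text
clock: 26.45
eef_pos: [527.0, 124.4, 108.3]
eef_rot: [3.141, -0.0, 1.571]
wrist_force: [0.1, -1.4, -1.5]
finger_gap: 20.8
finger_force: 50.0
F [-1.4 -1.8 -1.3 -1.3] mean [ 0.2   0.02 -1.47] pos [526.87 124.42 108.16]
clock: 27.25
eef_pos: [526.8, 124.4, 106.0]
eef_rot: [3.142, -0.0, 1.571]
wrist_force: [-0.4, 0.0, 0.2]
finger_gap: 21.2
finger_force: 50.0
F [-0.7 -1.7 -1.7 -1.9] mean [ 0.05 -0.23 -1.48] pos [526.8  124.41 105.97]
```

```bash
python3 -m creep '[[-1,[0,0,0.05],0],[-1,[0,0,0.1],0],[-1,[0,0,0.1],0],[-1,[0,0,0.1],0],[-1,[0,0,0.1],0],[-1,[0,0,0.1],0]]'; python3 f.py
```

```text
clock: 28.05
eef_pos: [526.9, 124.4, 105.2]
eef_rot: [3.141, -0.0, 1.571]
wrist_force: [-1.5, -0.2, 5.3]
finger_gap: 21.1
finger_force: 50.0
F [5.3 5.6 6.1 5.7] mean [-1.79  0.13  5.69] pos [526.87 124.42 105.18]
```

Down on the floor with about 6 N. Ease off a touch, open, then retreat straight up.

```bash
python3 -m creep '[[-1,[0,0,-0.05],0],[-1,[0,0,-0.05],0],[-0.4,[0,0,-0.05],0],[-0.4,[0,0,-0.05],0],[-0.2,[0,0,-0.05],0],[0,[0,0,-0.05],0],[0.5,[0,0,-0.05],0],[1,[0,0,-0.05],0],[1,[0,0,-0.05],0],[1,[0,0,-0.05],0],[1,[0,0,-0.05],0],[1,[0,0,-0.05],0]]' 10
python3 -m creep '[[1,[0,0,0],0],[1,[0,0,0],0],[1,[0,0,0],0],[1,[0,0,-1],0],[1,[0,0,-3],0],[1,[0,0,-6],0],[1,[0,0,-9],0],[1,[0,0,-12],0],[1,[0,0,-12],0],[1,[0,0,-12],0],[1,[0,0,-12],0]]'
python3 - <<'E'
from h import *
print(manip.read_state()["eef_pos"]);ims=[]
for n in("scene","side"):
    c=cam(n);im=manip.camera(n);u,v=proj(c,[526.8,124.4,90])[0].astype(int)
    ims.append(cv2.resize(im[v-50:v+50,u-35:u+35,::-1],(350,500),interpolation=cv2.INTER_CUBIC))
im=manip.camera("wrist");cv2.imwrite("pics/wend.png",im[:,:,::-1]);ims.append(cv2.resize(im[190:290,305-40:305+60-40+40-60+20,::-1],(100,500)) if 0 else im[0:480,270:370,::-1][0:480])
ims[-1]=cv2.copyMakeBorder(ims[-1],0,20,0,0,0)
cv2.imwrite("pics/end.png",np.hstack(ims))
E
```

```text
clock: 29.45
eef_pos: [526.8, 124.4, 105.4]
eef_rot: [-3.142, 0.0, 1.571]
wrist_force: [-0.2, 0.0, -0.2]
finger_gap: 88.8
finger_force: 0.0
clock: 30.55
eef_pos: [526.4, 124.3, 224.6]
eef_rot: [-3.14, 0.0, 1.571]
wrist_force: [-0.2, -0.5, 0.6]
finger_gap: 94.2
finger_force: 0.0
[526.40036946 124.32000616 224.6079938 ]
```

View pics/end.png

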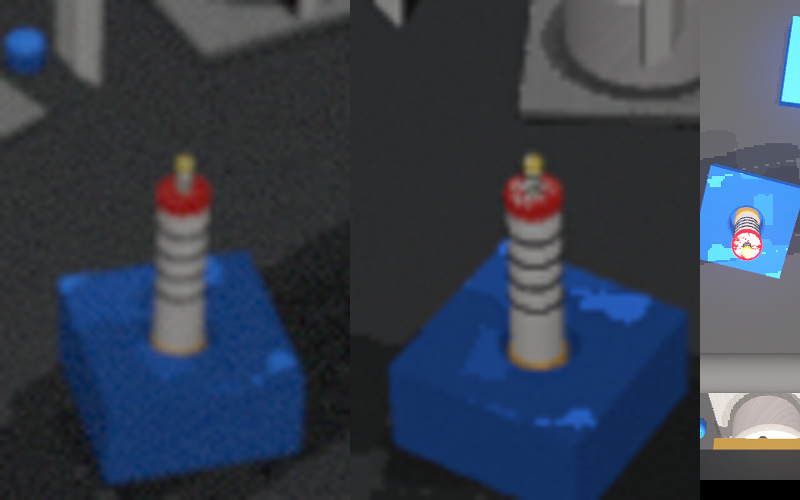

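The gauge stands upright and seated in the hole (scene crop (180,340), side crop (537,355)), its rod is out, and the gripper is clear.

```bash
python3 -c "
from cell import manip
print(manip.sign_off())"
```

```text
the job is handed in; nothing more can be done
None
```

The job is handed in: I pressed the gauge on the valve at about 20 N until the rod stopped, then stood it back in its holder, released and upright with the rod still out, after about 31 s; the sign-off returned no verdict.

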